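Catch the calibration case's falling lid and lower it shut

ROBOT

A 6-joint arm with a two-finger parallel gripper is mounted at the origin on the work surface. World frame = base frame: x ahead of the robot, y to its left, z up, the work surface at z = 0. Lengths are in mm, angles in degrees, forces in N, time in s.
With the tool pointing down it reaches from about 400 to 825 mm from the base axis. Payload 7 kg.
Tool frame: the origin (TCP) lies midway between the tips of the shut fingers; the grasp point (between the pads) lies 19 mm behind it (r.tcp_to_grasp is the distance from the TCP to the grasp point, in mm); z points along the fingers, y is the direction in which the jaws open and shut (so a half turn about z gives the same grasp; the last joint's range is limited). The gripper opens to 85 mm and grips with 20 to 120 N. Pads are 22 mm wide; open, the fingers measure 114 mm over their backs; the gripper's body (76 mm by 85 mm) begins 54 mm behind the grasp point. The pads swing forward as they close: fully open they stand 13 mm farther back than shut.
Start: joints at [82.397, 20.546, 0.682, 0, -70.136, -16.507], TCP at [275.737, 616.088, 231.302] pointing down, gripper open.
Joint ranges: [-176.03, 176.03], [-82.01, 121.73], [-58.28, 71.71], [-173.87, 95.51], [-174.79, -0.11], [-173.66, 173.66]. Speed limits (degrees/s): [136.94, 136.94, 172.46, 180, 180, 180].

INTERFACE

Orientations are given as a 3x3 rotation matrix whose columns are the frame's x, y, z axes.
In Python, from plant import r gives the robot as it stands.
- The arm moves only by the shell command python3 -m handwheel 'ROWS' [FORCE]. ROWS is JSON, a list of rows, each a list of 7 numbers: the opening, from 0 (shut) to 1 (fully open), then the shift along the tool's x, y, z in m, then the turn, a rotation vector about the tool's x, y, z in degrees. In form: [[fingers, tx, ty, tz, rx, ry, rz], ...]. A call has 1 to 10 rows; each row shifts and turns the commanded pose from where the row before left it, along the tool's axes as they then stand; what a row does not reach is not made up. A row lasts 1/10 s, in which the tool goes at most 50 mm and 8.59 degrees, less where a joint would pass 70% of its speed; a pose out of reach is approached as far as the arm can. A call is refused whole if a number of a shift passes 0.05 or a number of a turn 8.59, either way. A call with a gripper value outside its range is refused whole. The fingers move at their own pace and stop on an object; FORCE is the grip in N (left out, the last holds). Time passes only in rows, so rows that do not move let the fingers close. It gives the time, the measured TCP pose, the force and the opening at its end, in the units of the state.
- r.read_state(): the state, without advancing time (a new reading comes with each control period).
- r.capture(name): name is "side" or "top"; returns the picture (420x560x3 uint8, red, green, blue); there is no depth.
- r.camera_model(name): a dict with "camera_matrix" (3x3 intrinsics, pixels), "k1" (the pictures are not rectified: a ray, as slopes to the right and down, at radius r is drawn at 1 + k1 r^2 times it, then the intrinsics apply), "position" and "rotation" of the camera in the world. Camera axes: x right, y down, z forward; pixel columns grow to the right and rows downward; lengths in mm; the calibration is good to about 2 mm. A picture is of the moment at which its call begins. camera_model takes no time and is no camera call.
- r.hand_in(): hands the job in, once; it reports no verdict.
The state is a dict: "clock": time; "qpos": joint angles; "joint_vel": joint speeds; "joint_torque": joint torques, N m; "position": TCP position; "ee_rot": TCP orientation; "contact_force": force on the tool from outside, world axes, zero at the start; "torque": the same for the moment, N m; "width": opening from 0.0 (shut) to 1.0 (fully open).
Only numpy, scipy, OpenCV 4.12 (cv2) and the standard library are available. Lean on these libraries where they do the work, as an engineer would, in place of code of your own. Each camera call takes 0.05 s, during which the arm holds its last target.

TASK

Close the small case that protects the white calibration plate: with a fingertip tip its open lid forward past upright and let go so that it falls by itself, catch it on the back of a finger well before it reaches the case, and lower it gently on the finger until it is fully shut. Do not let it drop onto the rim, do not pinch the lid or press hard on it, do not touch the plate inside, leave everything else on the bench where it stands, and finish clear of everything.

Things in the scene. Friction and masses are not known exactly. Their poses are not given: they have to be found in the camera images.
- case: dark open instrument case fixed to the bench, 150 mm (its x) by 220 mm (its y) by 70 mm tall, walls 6 mm; origin at the centre of its underside. Its own x axis points level from the front wall to the hinge side. The front wall is bare: nothing stands under the lid's lip.
- case_hinge (a point): middle of the hinge axis, on the case's far top edge (75 mm along the case's +x from its centre, 70 mm above the bench). The axis runs along the case's y.
- lid (a joint): lid angle in rad: 0 fully shut and level on the rim, 1.57 upright, 1.78 at its stop, leaning back away from the front, where it rests at the start. A weak worn damper in the hinge: below about 1.5 the lid falls shut by itself, slowly at first (close to upright it may stay standing); it takes roughly 2 to 4.5 s from just past upright (lid mass varies, 0.36 to 0.48 kg) and, if not caught, hits the rim at 1 to 1.5 rad/s.
- lid_lip (a point): middle of the lower (inner) front edge of the lid, 180 mm from the hinge axis. The lid is a flat blue panel 8 mm thick and 220 mm wide whose last 30 mm, an orange lip across the full width, stands out beyond the case's front wall when shut, so a finger can carry it from below, outside the case. Inner face towards the case. Axes as the lid: x from lip to hinge, z out of its outer face.
- plate: white calibration plate with black dots, 100 x 150 x 6 mm, lying in dark foam in the case, top 45 mm above the bench; fragile, not to be touched
- spray_can: white aerosol can standing upright, 52 mm across and about 170 mm tall; origin at the centre of its underside; leave alone
- ref_ball: white ceramic reference ball on a round foot, 48 mm across and 71 mm tall; origin at the centre of its underside; leave alone
- marker_jar: clear jar with green cap, 56 mm across, 60 mm tall; origin at the centre of its underside; leave alone
- mug: blue mug, 76 mm across, 88 mm tall; origin at the centre of its underside; leave alone
- lens_cap: black lens cap lying flat, 60 mm across, 12 mm thick; origin at the centre of its underside; leave alone
- screwdriver: screwdriver lying flat, 160 mm long; leave alone
- gauge_block: brass block 30 x 60 x 35 mm tall; origin at the centre of its underside; leave alone

How it is judged (in metres and radians):
On the way, in this order (a step that is already met when the one before it is completed fails the run):
1. the lid, tipped past upright and let go, falls by itself with no finger on it (value of joint lid between 0.2 and 1.53 rad and velocity of joint lid below -0.1 rad/s and contact force between the fingers and anything else below 0.05 N), for 0.05 s.
2. the falling lid is caught and carried on a finger at least 0.2 rad above shut (value of joint lid between 0.2 and 1.4 rad and velocity of joint lid between -0.6 and 0.2 rad/s and contact force between the fingers and lid above 0.2 N), for 0.15 s.
3. the lid is shut (value of joint lid below 0.025 rad), for 0.1 s.
At the end, for the whole second after the job is handed in: the lid is fully shut (within 0.025 rad) and at rest, and every bystander is within 12 mm of its start (value of joint lid below 0.025 rad and velocity of joint lid between -0.05 and 0.05 rad/s and distance of each of spray_can, ref_ball, marker_jar, mug, lens_cap, screwdriver, gauge_block from where it was at the start of the episode below 0.012 m); the robot touches nothing.
It fails at once if the lid comes down on the rim with a knock (faster than 0.8 rad/s in the last 0.12 rad) (value of joint lid below 0.12 rad and velocity of joint lid below -0.8 rad/s).
It fails at once if the lid is pinched or pressed harder than 30 N (contact force between the fingers and lid above 30 N).
It fails at once if the calibration plate is touched (contact force between the arm and plate above 0.3 N).
It fails at once if the calibration plate is touched by a finger (contact force between the fingers and plate above 0.3 N).
It fails at once if something else on the bench is pushed, lifted or tipped (distance of any of spray_can, ref_ball, marker_jar, mug, lens_cap, screwdriver, gauge_block from where it was at the start of the episode above 0.02 m).
It also fails if it takes over 53 s, if anything falls off the work surface, if the arm or the gripper's body presses on something with over 40 N, if the wrist force passes 120 N, or if a joint passes its speed limit or range.

## Working session

There is one attempt and no reset: what is moved stays moved. The work goes in short steps, Python scripts to look and compute and a shell command to move; the robot and the scene stay as the last step left them, time stands still between calls to the robot, and variables do not carry over. Pictures are saved under pics/ and viewed, and the job is handed in when it is done.

```bash
ls; mkdir -p pics; python3 - <<'E'
from plant import r
import cv2,numpy as np
for n in("side","top"):
    im=r.capture(n); cv2.imwrite(f"pics/{n}0.png",cv2.cvtColor(im,cv2.COLOR_RGB2BGR))
    print(n,{k:np.round(v,4).tolist() for k,v in r.camera_model(n).items()})
s=r.read_state(); print({k:np.round(v,3).tolist() for k,v in s.items()})
E
```

```text
pics
side {'camera_matrix': [[393.6935, 0.0, 284.8579], [0.0, 393.6935, 205.0634], [0.0, 0.0, 1.0]], 'k1': -0.0833, 'position': [349.2894, -670.0155, 599.1629], 'rotation': [[0.9678, -0.156, 0.1975], [-0.2517, -0.603, 0.757], [0.001, -0.7823, -0.6228]]}
top {'camera_matrix': [[476.0537, 0.0, 285.9774], [0.0, 476.0537, 215.3408], [0.0, 0.0, 1.0]], 'k1': 0.007, 'position': [410.9668, 9.0739, 1284.0062], 'rotation': [[-0.0244, -0.9979, 0.0599], [-0.9997, 0.0242, -0.0041], [0.0027, -0.06, -0.9982]]}
{'clock': 0.1, 'qpos': [82.396, 20.587, 0.64, -0.019, -70.135, -16.509], 'joint_vel': [0.094, -0.095, 0.059, 0.078, -0.069, 0.022], 'joint_torque': [-0.003, -58.476, 29.411, 6.955, -0.003, 0.0], 'position': [275.584, 615.723, 230.463], 'ee_rot': [[0.913, -0.409, -0.0], [-0.409, -0.913, -0.001], [0.0, 0.001, -1.0]], 'contact_force': [0.144, 0.194, -0.135], 'torque': [-0.006, -0.013, 0.032], 'width': 0.996}
```

View pics/side0.png

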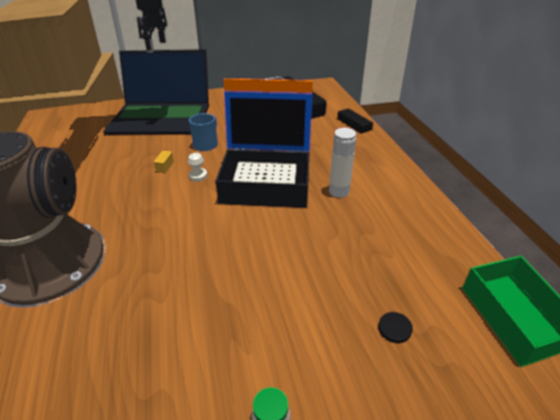

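View pics/top0.png

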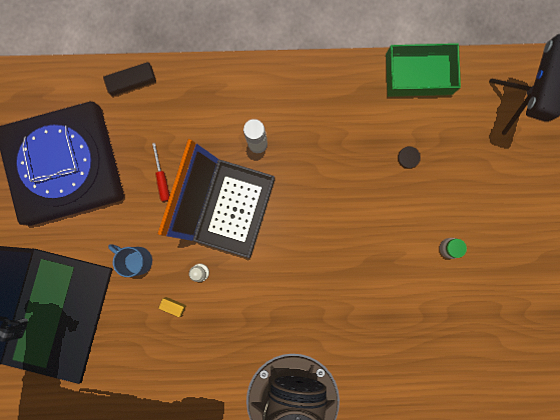

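```bash
cat > h.py <<'E'
import numpy as np,cv2,sys
sys.path.insert(0,'.')
from plant import r
def proj(n,P):
    m=r.camera_model(n);R=np.array(m["rotation"]);K=np.array(m["camera_matrix"])
    p=(np.atleast_2d(P)-np.array(m["position"]))@R
    s=p[:,:2]/p[:,2:];s=s*(1+m["k1"]*(s**2).sum(1,keepdims=True))
    return s@K[:2,:2].T+K[:2,2]
def ray(n,uv):
    m=r.camera_model(n);R=np.array(m["rotation"]);K=np.array(m["camera_matrix"])
    d=cv2.undistortPoints(np.array([[uv]],float),K,np.array([m["k1"],0,0,0.]))[0,0]
    return np.array(m["position"]),R@np.array([d[0],d[1],1])
def atz(n,uv,z):
    o,d=ray(n,uv);return o+d*(z-o[2])/d[2]
E
python3 - <<'E'
import cv2
a=cv2.imread('pics/top0.png')[130:320,90:290];cv2.imwrite('pics/topz.png',cv2.resize(a,None,fx=4,fy=3.1,interpolation=cv2.INTER_CUBIC)[:600])
a=cv2.imread('pics/side0.png')[70:220,150:360];cv2.imwrite('pics/sidez.png',cv2.resize(a,None,fx=3.8,fy=3.8,interpolation=cv2.INTER_CUBIC))
E
```

```text
(no output)
```

View pics/topz.png

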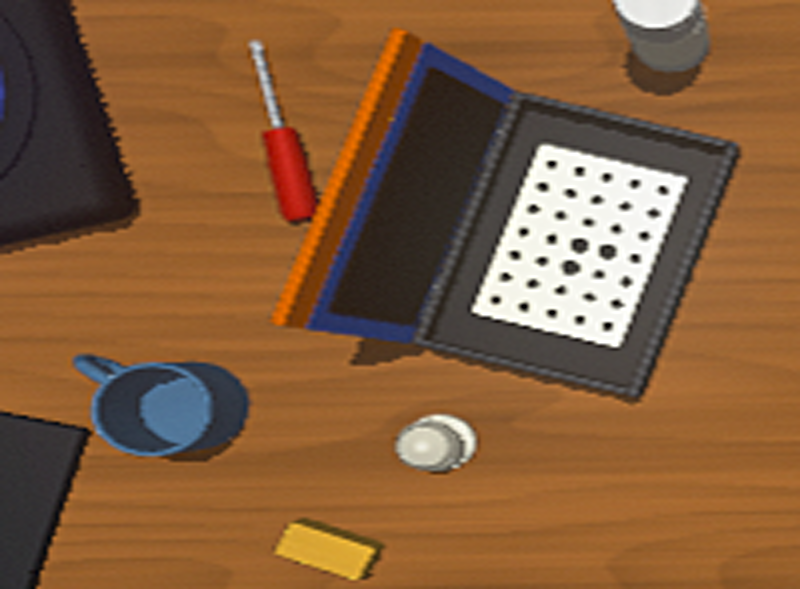

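View pics/sidez.png

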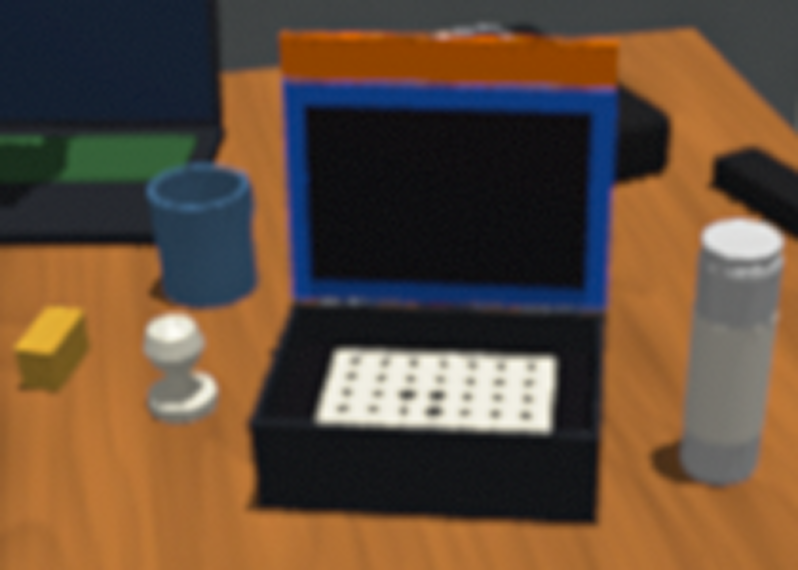

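```bash
python3 - <<'E'
from h import *
from scipy.optimize import least_squares
T=[(274.5,177.7,-75,-110),(248.75,258.4,-75,110)]  # sign of y to check
S=[(217.1,181.8),(308.4,183.2)]
for uv in[(274.5,177.7),(248.75,258.4),(218.75,161.3),(193.75,240.6)]:print('top',atz('top',uv,70).round(1))
for uv in S:print('side',atz('side',uv,70).round(1))
# case pose (cx,cy,yaw): x axis from front to hinge (~ +y world)
def pts(p,L):
    c,s=np.cos(p[2]),np.sin(p[2]);L=np.array(L,float)
    return np.c_[p[0]+c*L[:,0]-s*L[:,1],p[1]+s*L[:,0]+c*L[:,1],L[:,2]]
def lid(p,a,ys):
    # inner front edge at 180 from hinge
    return pts(p,[[75-180*np.cos(a),y,70+180*np.sin(a)] for y in ys])
tuv=np.array([(274.5,177.7),(248.75,258.4),(218.75,161.3),(193.75,240.6)]);suv=np.array([(217.1,181.8),(308.4,183.2)])
# case +y = z cross x ; x~+Y -> y ~ -X. so far (large X) corner = y -110
C=[[-75,-110,70],[-75,110,70],[75,-110,70],[75,110,70]]
lidt=np.array([( 90+275/4,130+322/3.1),(90+393/4,130+33/3.1)]) # outer? check
f=lambda p:np.r_[(proj('top',pts(p,C))-tuv).ravel(),(proj('side',pts(p,[C[1],C[0]]))-suv).ravel()]
q=least_squares(f,[500,80,1.4]);p=q.x;print(p,np.degrees(p[2]),q.fun.round(1))
for a in(1.7,1.78):print(a,proj('top',lid(p,a,[110,-110])),proj('side',lid(p,a,[110,-110])))
print('hinge',pts(p,[[75,0,70]]),'lip0',lid(p,1.78,[110,0,-110]), 'shutlip',lid(p,0,[110,0,-110]))
for n,uv,z in[('can',(254,129),170),('ball',(90+432/4,130+445/3.1),60),('mug',(90+152/4,130+408/3.1),88),('gb',(90+328/4,130+550/3.1),35)]:print(n,atz('top',uv,z).round(0))
print('scr', atz('top',(90+255/4,130+45/3.1),10),atz('top',(90+300/4,130+215/3.1),10))
for n,uv in [('lenscap',(409,157)),('jar',(456,248))]: print(n,atz('top',uv,12))
# can foot/ball from side
print(atz('side',(341,193),0),atz('side',(198,175),0))
np.save('pose.npy',p)
E
```

```text
top [581.3  31.2  70. ]
top [376.5 101.3  70. ]
top [627.1 173.4  70. ]
top [425.1 240.3  70. ]
side [385.7  97.3  70. ]
side [590.5  38.3  70. ]
[505.51050235 136.90164843   1.25955505] 72.16718844118674 [-0.3 -2.3  0.8 -0.5 -0.5 -2.3 -0.7  0.5 -3.5  0.  -0.5  1.8]
1.7 [[167.04682322 237.63863474]
 [196.83053989 141.52168137]] [[220.15591674  80.3216536 ]
 [311.32145907  82.08162354]]
1.78 [[161.08502415 235.80722435]
 [190.86863247 139.94915834]] [[221.34311394  79.15123748]
 [311.2964291   80.87988894]]
hinge [[528.47854063 208.29821149  70.        ]] lip0 [[435.21164195 277.571171   246.07538923]
 [539.92660111 243.88471484 246.07538923]
 [644.64156026 210.19825869 246.07538923]] shutlip [[368.64028959  70.6329163   70.        ]
 [473.35524875  36.94646014  70.        ]
 [578.0702079    3.26000399  70.        ]]
can [684.  75. 170.]
ball [341. 232.  60.]
mug [377. 401.  88.]
gb [254. 305.  35.]
scr [687.64912842 356.22327347  10.        ] [538.2163045  327.30686131  10.        ]
lenscap [ 636.79957407 -331.70678479   12.        ]
jar [ 389.07857963 -447.1678405    12.        ]
[690.0707544   70.14303901   0.        ] [343.88884105 244.14240622   0.        ]
```

```bash
python3 - <<'E'
from h import *
p=np.load('pose.npy')
def Z(n,u0,v0,w,h,f):
    a=cv2.imread(f'pics/{n}0.png')[v0:v0+h,u0:u0+w];a=cv2.resize(a,None,fx=f,fy=f,interpolation=cv2.INTER_CUBIC)
    a=cv2.convertScaleAbs(a,alpha=1.8,beta=20)
    return a
a=Z('top',150,130,130,100+35,6)[:600];b=Z('top',150,170,130,95,6)
cv2.imwrite('pics/tz1.png',a[:600]);cv2.imwrite('pics/tz2.png',b)
cv2.imwrite('pics/sz1.png',Z('side',210,70,110,75,7));cv2.imwrite('pics/sz2.png',Z('side',210,140,110,75,7))
E
```

```text
(no output)
```

View pics/tz1.png

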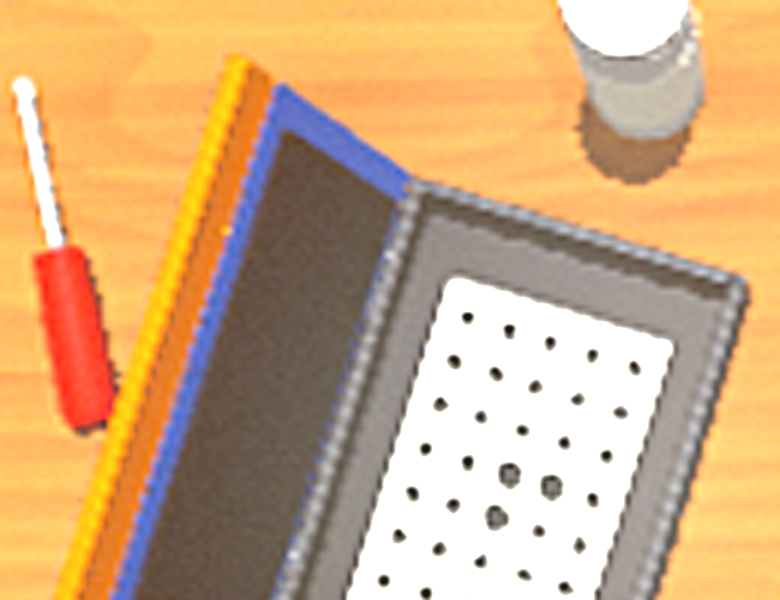

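View pics/tz2.png

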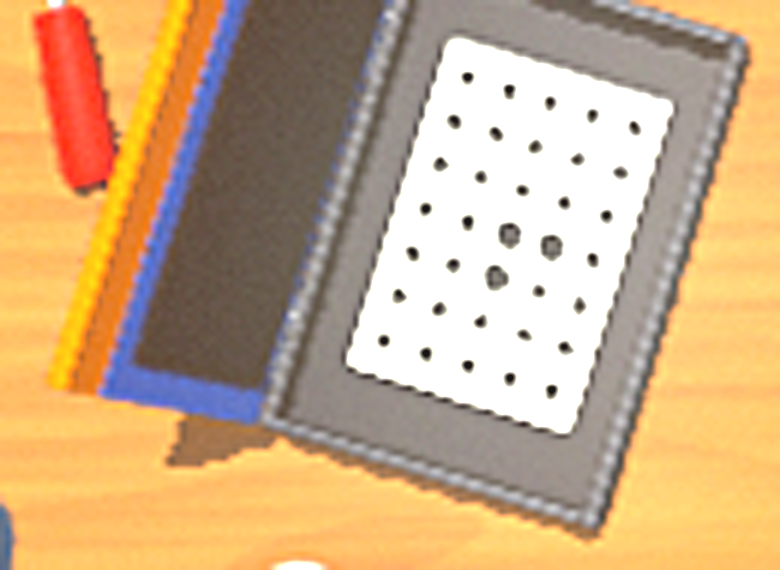

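View pics/sz2.png

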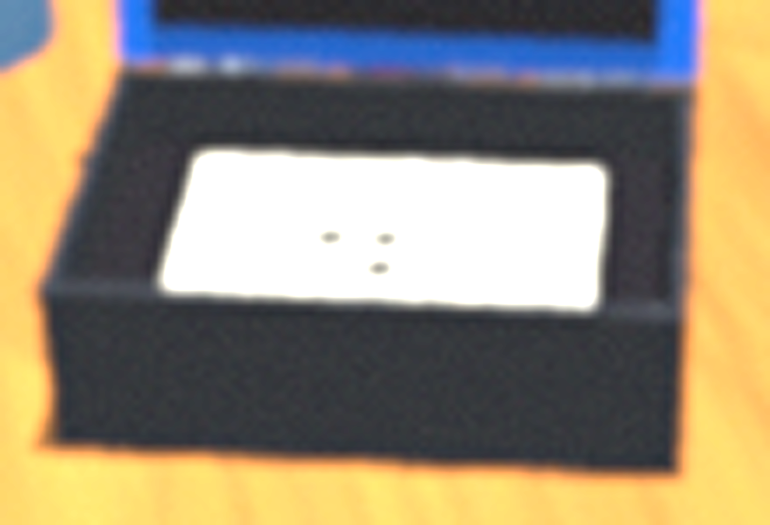

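View pics/sz1.png

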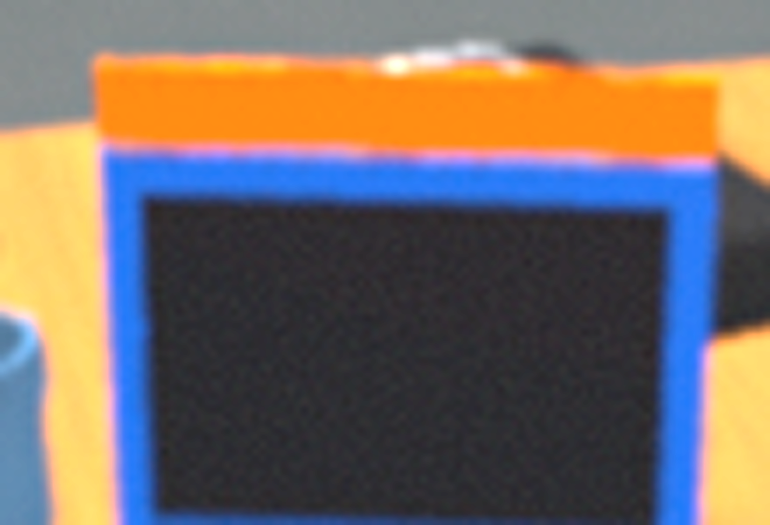

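```bash
cat >> h.py <<'E'
def pts(p,L):
    c,s=np.cos(p[2]),np.sin(p[2]);L=np.array(L,float)
    return np.c_[p[0]+c*L[:,0]-s*L[:,1],p[1]+s*L[:,0]+c*L[:,1],L[:,2]]
E
python3 - <<'E'
from h import *
from scipy.optimize import least_squares
T=np.array([(274.7,177.5),(249.7,258.3),(219.2,160.3),(194.2,240.5)])-.4
C=[[-75,-110,70],[-75,110,70],[75,-110,70],[75,110,70]]
S=np.array([(216.3,181.4),(307.1,184.4),(217.1,203.3),(306.7,207.1)])-.4
D=[[-75,110,70],[-75,-110,70],[-75,110,0],[-75,-110,0]]
th=1.78;lx=75-180*np.cos(th);lz=70+180*np.sin(th)
# lid inner lip corners: seen from top? outer edge; use side top inner edge
SL=np.array([(210+95/7,70+72/7),(210+716/7,70+85/7)])-.4;DL=[[lx,110,lz],[lx,-110,lz]]
fT=lambda p:(proj('top',pts(p,C))-T).ravel()
fS=lambda p:(proj('side',pts(p,D))-S).ravel()
fL=lambda p:(proj('side',pts(p,DL))-SL).ravel()
for f in(fT,fS,lambda p:np.r_[fS(p),fL(p)],lambda p:np.r_[fT(p),fS(p)]):
    q=least_squares(f,[505,137,1.26]);print(q.x.round(2),np.degrees(q.x[2]).round(2),q.fun.round(1))
E
```

```text
[504.47 136.2    1.25] 71.54 [ 0.5 -0.9 -0.   0.5  0.3 -0.7 -0.8  1. ]
[507.64 142.98   1.25] 71.65 [-1.8 -1.   1.  -0.4  0.5  0.5  0.3  0.4]
[507.65 141.29   1.25] 71.39 [-1.8 -0.7  1.1  0.1  0.5  0.8  0.4  1.  -0.5 -1.7  0.3 -1.3]
[505.85 138.15   1.25] 71.68 [-0.3 -1.5 -0.7 -0.  -0.6 -1.2 -1.5  0.6 -2.4  0.3  0.9  0.9  0.   1.8
  0.2  1.7]
```

```bash
cat >> h.py <<'E'
from scipy.spatial.transform import Rotation as Ro
CP=(505.5,138.0,np.radians(71.6))
ex=np.array([np.cos(CP[2]),np.sin(CP[2]),0]);ey=np.array([-ex[1],ex[0],0]);ez=np.array([0,0,1.])
def toolR(tilt): # 0 = down, + = tipped towards +ex
    t=np.radians(tilt);z=np.cos(t)*-ez+np.sin(t)*ex;x=-ey
    return np.c_[x,np.cross(z,x),z]
def case(P): # world->case
    d=np.array(P)-[CP[0],CP[1],0];return np.array([d@ex,d@ey,d[2]])
def show():
    s=r.read_state();R=np.array(s['ee_rot'])
    t=np.degrees(np.arctan2(R[:,2]@ex,-R[2,2]))
    print('t',round(s['clock'],2),'pos',np.round(s['position'],1),'case',case(s['position']).round(1),'tilt',round(t,1),'yawerr',np.round(Ro.from_matrix(R.T@toolR(t)).as_rotvec(degrees=True),1),'F',np.round(s['contact_force'],1),'q',np.round(s['qpos'],1),'w',round(s['width'],2))
    return s
def go(target_case,tilt):
    s=show();R=np.array(s['ee_rot']);W=pts(CP,[target_case])[0]
    d=R.T@(W-np.array(s['position']));rv=Ro.from_matrix(R.T@toolR(tilt)).as_rotvec(degrees=True)
    print('target',W.round(1),'tool shift m',(d/1000).round(4),'rot deg',rv.round(2))
E
python3 -c "
from h import *
go([-150,0,430],0)"; python3 -m handwheel '[[1,0,0,-0.05,0,0,0],[1,0,0,-0.05,0,0,0],[1,0,0,-0.05,0,0,0],[1,0,0,-0.05,0,0,0]]';  python3 -c "
from h import *
go([-150,0,430],0)"
```

```text
t 0.1 pos [275.6 615.7 230.5] case [380.7 369.  230.5] tilt -0.1 yawerr [ 0.   0.  -5.7] F [ 0.1  0.2 -0.1] q [ 82.4  20.6   0.6  -0.  -70.1 -16.5] w 1.0
target [458.2  -4.3 430. ] tool shift m [ 0.42    0.4916 -0.1988] rot deg [ 0.08 -0.   -5.72]
clock: 0.5
position: [275.6, 615.6, 433.1]
ee_rot: [[0.913, -0.408, -0.0], [-0.408, -0.913, -0.0], [0.0, 0.0, -1.0]]
contact_force: [-1.0, 0.4, 0.9]
width: 1.005
t 0.5 pos [275.6 615.6 433.1] case [380.6 368.9 433.1] tilt -0.0 yawerr [ 0.   0.  -5.7] F [-1.   0.4  0.9] q [ 82.4  17.9  22.2  -0.  -94.4 -16.5] w 1.01
target [458.2  -4.3 430. ] tool shift m [0.4198 0.4913 0.0033] rot deg [ 0.03  0.   -5.7 ]
```

```bash
python3 -m handwheel '[[1,0.03,0.035,0,0,0,-0.57],[1,0.03,0.035,0,0,0,-0.57],[1,0.03,0.035,0,0,0,-0.57],[1,0.03,0.035,0,0,0,-0.57],[1,0.03,0.035,0,0,0,-0.57],[1,0.03,0.035,0,0,0,-0.57],[1,0.03,0.035,0,0,0,-0.57],[1,0.03,0.035,0,0,0,-0.57],[1,0.03,0.035,0,0,0,-0.57],[1,0.03,0.035,0,0,0,-0.57]]';  python3 -c "
from h import *
go([-150,0,430],0)"
```

```text
clock: 1.5
position: [426.1, 178.6, 431.4]
ee_rot: [[0.949, -0.315, 0.0], [-0.315, -0.949, 0.0], [-0.0, -0.0, -1.0]]
contact_force: [0.9, 0.8, -0.9]
width: 0.996
t 1.5 pos [426.1 178.6 431.4] case [ 13.5  88.2 431.4] tilt 0.0 yawerr [-0.  0.  0.] F [ 0.9  0.8 -0.9] q [ 47.3  -4.1  -3.4  -0.  -90.7  24.4] w 1.0
target [458.2  -4.3 430. ] tool shift m [0.088  0.1636 0.0013] rot deg [-0.02  0.    0.05]
```

```bash
python3 -m handwheel '[[1,0.022,0.041,0,0,0,0],[1,0.022,0.041,0,0,0,0],[1,0.022,0.041,0,0,0,0],[1,0.022,0.041,0,0,0,0],[1,0,0,0,8,0,0],[1,0,0,0,8,0,0],[1,0,0,0,8,0,0],[1,0,0,0,8,0,0]]';  python3 -c "
from h import *
go([-150,0,300],45)"
```

```text
clock: 2.3
position: [458.0, -2.7, 432.7]
ee_rot: [[0.949, -0.265, 0.172], [-0.316, -0.802, 0.507], [0.004, -0.535, -0.845]]
contact_force: [-0.4, 0.0, -1.3]
width: 1.0
t 2.3 pos [458.   -2.7 432.7] case [-148.5    0.7  432.7] tilt 32.3 yawerr [ 0.  -0.2  0.1] F [-0.4  0.  -1.3] q [ -4.   -6.2  -0.1 -31.2 -87.4  74.6] w 1.0
target [458.2  -4.3 300. ] tool shift m [1.000e-04 7.220e-02 1.113e-01] rot deg [12.65 -0.17  0.14]
```

```bash
python3 -m handwheel '[[1,0,0,0,7,0,0],[1,0,0,0,7,0,0],[1,0,0,0,7,0,0],[1,0,0,0,7,0,0]]';  python3 -c "
from h import *
go([-150,0,90],60)"
```

```text
clock: 2.7
position: [458.0, -3.5, 432.2]
ee_rot: [[0.948, -0.155, 0.277], [-0.317, -0.471, 0.823], [0.002, -0.869, -0.496]]
contact_force: [0.5, -0.5, -1.2]
width: 0.998
t 2.7 pos [458.   -3.5 432.2] case [-1.492e+02  4.000e-01  4.322e+02] tilt 60.3 yawerr [ 0.  -0.2  0.1] F [ 0.5 -0.5 -1.2] q [-29.3   0.4  -1.8 -59.6 -98.2  97.5] w 1.0
target [458.2  -4.3  90. ] tool shift m [-0.0005  0.2976  0.1689] rot deg [-0.29 -0.15  0.08]
```

```bash
python3 -m handwheel '[[1,0,0.037,0.021,0,0,0],[1,0,0.037,0.021,0,0,0],[1,0,0.037,0.021,0,0,0],[1,0,0.037,0.021,0,0,0]]';  python3 -c "
from h import *
show()"; python3 -m handwheel '[[1,0,0.037,0.021,0,0,0],[1,0,0.037,0.021,0,0,0],[1,0,0.037,0.021,0,0,0]]';  python3 -c "
from h import *
show()
for n in('side','top'):cv2.imwrite(f'pics/{n}1.png',cv2.cvtColor(r.capture(n),cv2.COLOR_RGB2BGR))"
```

```text
clock: 3.1
position: [457.1, -4.2, 259.5]
ee_rot: [[0.949, -0.158, 0.274], [-0.316, -0.475, 0.821], [0.0, -0.866, -0.5]]
contact_force: [0.4, 0.4, -0.2]
width: 1.001
t 3.1 pos [457.1  -4.2 259.5] case [-150.2    1.   259.5] tilt 60.0 yawerr [-0. -0. -0.] F [ 0.4  0.4 -0.2] q [-29.   10.5 -14.5 -58.6 -86.1 116.7] w 1.0
clock: 3.4
position: [456.9, -4.9, 131.9]
ee_rot: [[0.949, -0.158, 0.273], [-0.316, -0.475, 0.821], [0.0, -0.866, -0.5]]
contact_force: [0.3, 0.4, 0.4]
width: 1.0
t 3.4 pos [456.9  -4.9 131.9] case [-150.9    1.   131.9] tilt 60.0 yawerr [ 0. -0.  0.] F [0.3 0.4 0.4] q [-29.7  22.7 -19.6 -60.3 -77.8 132.1] w 1.0
```

View pics/side1.png

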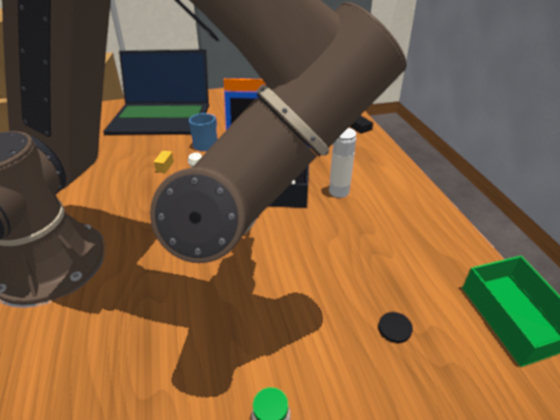

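View pics/top1.png

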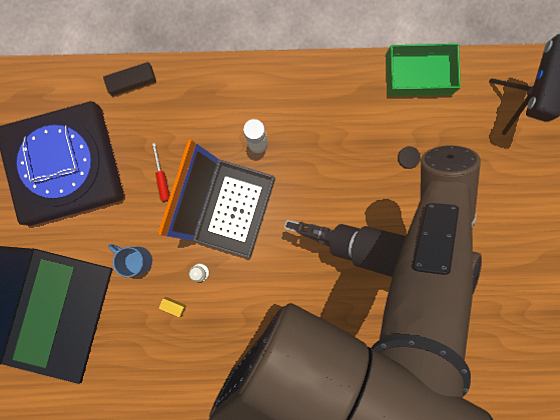

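```bash
python3 -m handwheel '[[1,0,-0.037,-0.021,0,0,0],[1,0,-0.037,-0.021,0,0,0],[1,0,-0.037,-0.021,0,0,0],[1,0,-0.037,-0.021,0,0,0],[1,0,-0.037,-0.021,0,0,0]]';  python3 -m handwheel '[[1,0,0,0,-7.5,0,0],[1,0,0,0,-7.5,0,0],[1,0,0,0,-7.5,0,0],[1,0,0,0,-7.5,0,0],[1,0,0,0,-7.5,0,0],[1,0,0,0,-7.5,0,0],[1,0,0,0,-7.5,0,0],[1,0,0,0,-7.5,0,0],[1,0,0,0,0,0,0]]';  python3 -c "
from h import *
go([105,0,330],0)"
```

```text
clock: 4.0
position: [456.6, -3.0, 350.7]
ee_rot: [[0.949, -0.156, 0.274], [-0.315, -0.477, 0.821], [0.003, -0.865, -0.501]]
contact_force: [1.0, -0.6, -0.2]
width: 0.999
clock: 4.9
position: [457.3, -1.5, 348.2]
ee_rot: [[0.95, -0.313, 0.002], [-0.313, -0.95, -0.003], [0.003, 0.003, -1.0]]
contact_force: [-0.1, 0.2, -1.0]
width: 0.997
t 4.9 pos [457.3  -1.5 348.2] case [-147.6    1.7  348.2] tilt -0.2 yawerr [ 0.  -0.2  0.1] F [-0.1  0.2 -1. ] q [ 24.8  -4.1 -13.8   0.2 -80.3  46.9] w 1.0
target [538.6 237.6 330. ] tool shift m [ 0.0022 -0.2526  0.0175] rot deg [ 0.15 -0.16  0.14]
```

```bash
python3 -m handwheel '[[1,0,-0.042,0.003,0,0,0],[1,0,-0.042,0.003,0,0,0],[1,0,-0.042,0.003,0,0,0],[1,0,-0.042,0.003,0,0,0],[1,0,-0.042,0.003,0,0,0],[1,0,-0.042,0.003,0,0,0],[1,0,0,0,0,0,0]]';  python3 -c "
from h import *
go([105,0,195],0)
for n in('side','top'):cv2.imwrite(f'pics/{n}2.png',cv2.cvtColor(r.capture(n),cv2.COLOR_RGB2BGR))"
```

```text
clock: 5.6
position: [537.8, 238.7, 328.6]
ee_rot: [[0.949, -0.316, 0.0], [-0.316, -0.949, 0.002], [-0.001, -0.002, -1.0]]
contact_force: [-0.3, -0.1, -0.5]
width: 0.999
t 5.6 pos [537.8 238.7 328.6] case [105.7   1.1 328.6] tilt 0.1 yawerr [ 0.  0. -0.] F [-0.3 -0.1 -0.5] q [ 42.9   9.7  -1.5  -0.1 -78.8  28.7] w 1.0
target [538.6 237.6 195. ] tool shift m [0.0012 0.001  0.1336] rot deg [-0.13  0.03 -0.03]
```

View pics/side2.png

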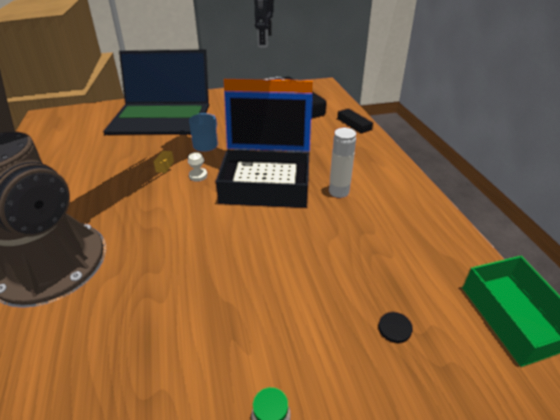

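View pics/top2.png

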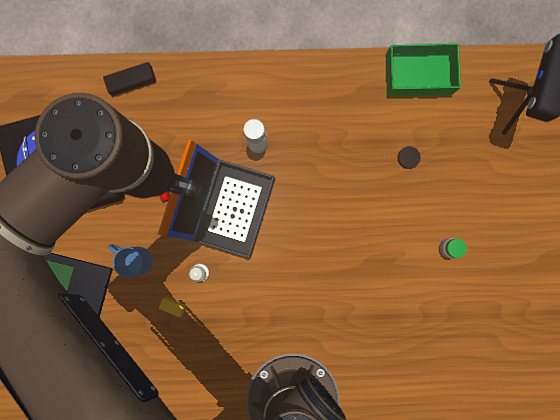

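```bash
python3 -m handwheel '[[1,0,0,0.035,0,0,0],[1,0,0,0.035,0,0,0],[1,0,0,0,0,0,0]]';  python3 - <<'E'
from h import *
s=show()
P=np.array(s['position']);R=np.array(s['ee_rot'])
Q=[P]+[P+R@np.array(v) for v in([0,42.5,-13],[0,-42.5,-13],[0,57,-13],[0,-57,-13])]
a=[]
for n,(u,v) in(('side',(210,10)),('top',(140,110))):
    im=cv2.cvtColor(r.capture(n),cv2.COLOR_RGB2BGR);b=cv2.resize(im[v:v+110,u:u+110],None,fx=5,fy=5,interpolation=cv2.INTER_CUBIC)
    b=cv2.convertScaleAbs(b,alpha=1.5,beta=20)
    for q in proj(n,Q):cv2.circle(b,tuple(int(x) for x in (q-[u,v])*5),4,(0,255,0),1)
    cv2.imwrite(f'pics/{n}3.png',b)
E
```

```text
clock: 6.0
position: [534.9, 233.1, 255.6]
ee_rot: [[0.948, -0.319, -0.005], [-0.319, -0.948, -0.002], [-0.004, 0.003, -1.0]]
contact_force: [0.6, -0.2, 0.2]
width: 0.997
t 6.0 pos [534.9 233.1 255.6] case [ 99.5   2.1 255.6] tilt -0.2 yawerr [ 0.   0.2 -0.2] F [ 0.6 -0.2  0.2] q [ 42.7  11.3  -8.8  -0.1 -70.2  28.8] w 1.0
```

View pics/side3.png

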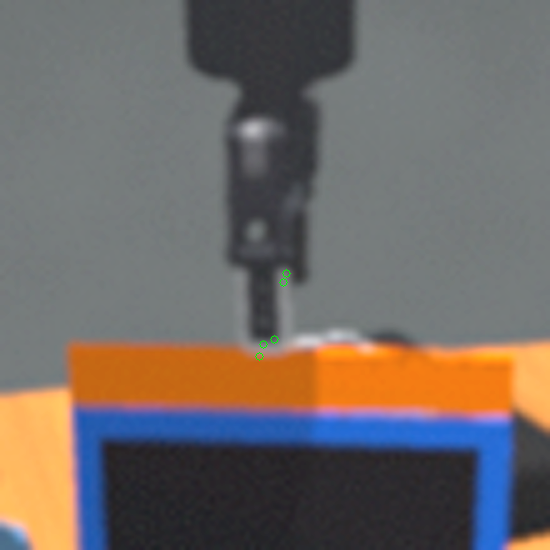

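View pics/top3.png

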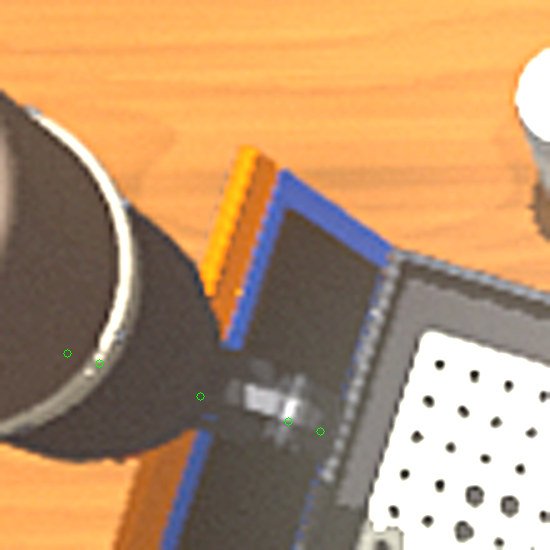

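```bash
python3 -m handwheel '[[1,0,0,0.03,0,0,0],[1,0,0,0.03,0,0,0],[1,0,0,0,0,0,0],[1,0,0,0,0,0,0]]';  python3 - <<'E'
from h import *
s=show()
for n,(u,v) in(('side',(210,10)),('top',(140,110))):
    im=cv2.cvtColor(r.capture(n),cv2.COLOR_RGB2BGR);b=cv2.resize(im[v:v+110,u:u+110],None,fx=5,fy=5,interpolation=cv2.INTER_CUBIC)
    b=cv2.convertScaleAbs(b,alpha=1.5,beta=20)
    cv2.imwrite(f'pics/{n}4.png',b)
s=show()
E
```

```text
clock: 6.5
position: [538.4, 235.8, 200.8]
ee_rot: [[0.949, -0.316, 0.002], [-0.316, -0.949, 0.001], [0.002, -0.002, -1.0]]
contact_force: [-0.4, -0.3, 2.0]
width: 1.0
t 6.5 pos [538.4 235.8 200.8] case [103.2  -0.3 200.8] tilt 0.1 yawerr [-0.  -0.1 -0. ] F [-0.4 -0.3  2. ] q [ 42.7  13.6 -13.3   0.1 -63.   28.8] w 1.0
t 6.6 pos [538.6 236.3 201.2] case [103.7  -0.4 201.2] tilt 0.2 yawerr [-0.  -0.2 -0. ] F [ 0.5 -0.4  0.8] q [ 42.8  13.5 -13.3   0.1 -62.9  28.8] w 1.0
```

View pics/side4.png

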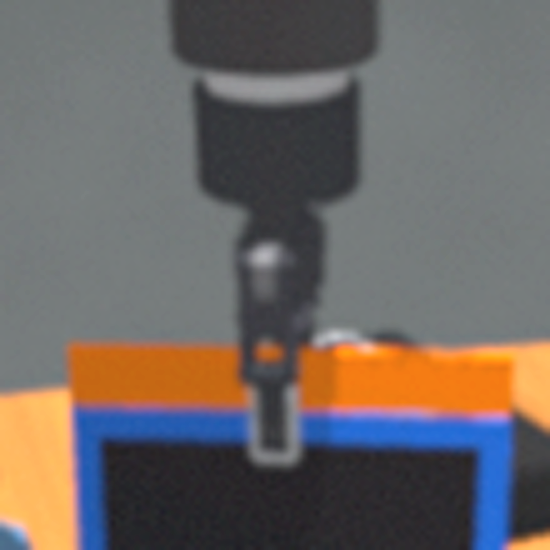

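View pics/top4.png

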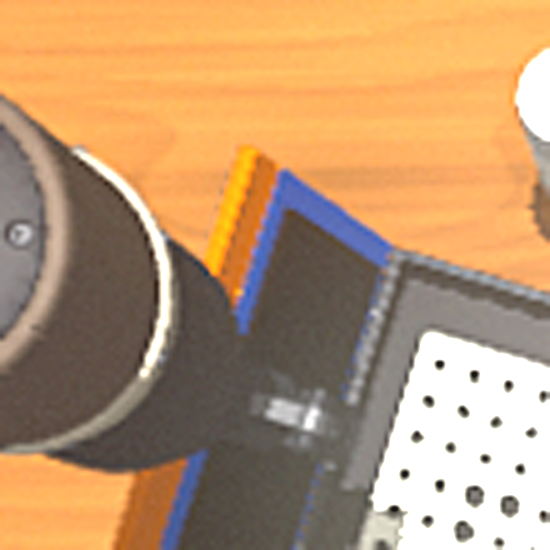

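```bash
cat >> h.py <<'E'
def lidpt(th,rad,y,n): # n = height above inner face
    return [75-rad*np.cos(th)+n*np.sin(th),y,70+rad*np.sin(th)+n*np.cos(th)]
def ormask(im):
    h=cv2.cvtColor(im,cv2.COLOR_RGB2HSV);m=cv2.inRange(h,(5,235,60),(20,255,255));return m
def lidang(n,im):
    m=ormask(im)>0;best=[]
    for th in np.arange(0,1.9,.01):
        P=proj(n,pts(CP,[lidpt(th,a,y,b) for a in(150,180) for y in(-110,110) for b in(0,8)]))
        k=np.zeros(m.shape,np.uint8);cv2.fillConvexPoly(k,cv2.convexHull(np.round(P).astype(np.int32)),1);k=k>0
        dil=cv2.dilate(k.astype(np.uint8),np.ones((25,25)))>0
        best.append(((m&k).sum()/max(1,(k|(m&dil)).sum()),th))
    b=max(best);return round(b[1],2),round(b[0],2)
def look(tag,cams=('side',)):
    o=[]
    for n in cams:
        im=r.capture(n);cv2.imwrite(f'pics/{tag}_{n}.png',cv2.cvtColor(im,cv2.COLOR_RGB2BGR));o.append((n,lidang(n,im)))
    print('LID',o)
E
python3 - <<'E'
from h import *
for n in('side','top'):
    for k in(0,2):
        im=cv2.cvtColor(cv2.imread(f'pics/{n}{k}.png'),cv2.COLOR_BGR2RGB);m=ormask(im)
        print(n,k,lidang(n,im),m.sum()//255)
        cv2.imwrite(f'pics/m_{n}{k}.png',m)
im=cv2.cvtColor(cv2.imread('pics/side0.png'),cv2.COLOR_BGR2HSV);print(im[82:90,270],im[250,200],im[78,240])
im=cv2.cvtColor(cv2.imread('pics/top0.png'),cv2.COLOR_BGR2HSV);print(im[188,172:182],im[100,300])
E
```

```text
side 0 (np.float64(1.89), np.float64(0.75)) 897
side 2 (np.float64(1.89), np.float64(0.73)) 877
top 0 (np.float64(1.78), np.float64(0.57)) 570
top 2 (np.float64(1.78), np.float64(0.23)) 227
[[ 14 255 146]
 [ 14 255 146]
 [ 14 255 146]
 [ 14 255 145]
 [ 14 255 145]
 [ 14 255 144]
 [ 14 255 144]
 [ 14 255 145]] [ 14 180 163] [  9 166 157]
[[ 14 242 203]
 [ 14 255 226]
 [ 14 255 228]
 [ 14 255 177]
 [ 13 230 114]
 [ 14 231 117]
 [ 13 236 118]
 [ 14 227 119]
 [ 15 255 122]
 [145  81  98]] [ 13 171 146]
```

```bash
python3 -c "
import cv2,numpy as np
cv2.imwrite('pics/mm.png',cv2.resize(np.vstack([cv2.imread('pics/m_side2.png'),cv2.imread('pics/m_top2.png')]),None,fx=.7,fy=.7))"
```

```text
(no output)
```

View pics/mm.png

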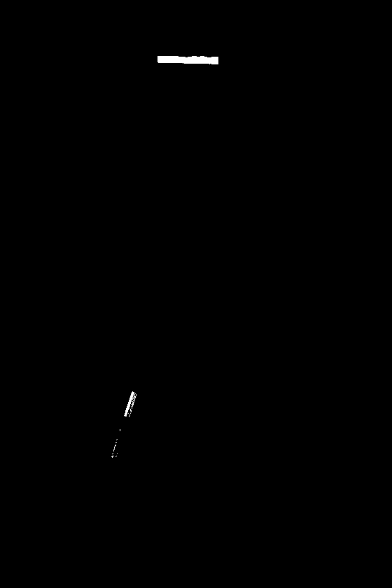

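```bash
sed -i 's/(5,235,60)/(5,215,60)/' h.py; python3 -m handwheel '[[1,0,0.012,0,0,0,0],[1,0,0.012,0,0,0,0],[1,0,0.01,0,0,0,0],[1,0,0.01,0,0,0,0],[1,0,0.01,0,0,0,0],[1,0,0.01,0,0,0,0]]';  python3 - <<'E'
from h import *
show();look('p1',('side','top'))
E
```

```text
clock: 7.2
position: [516.9, 174.1, 198.4]
ee_rot: [[0.949, -0.316, 0.0], [-0.316, -0.949, 0.0], [0.0, -0.0, -1.0]]
contact_force: [1.2, 1.4, 1.2]
width: 1.0
t 7.2 pos [516.9 174.1 198.4] case [ 37.8   0.6 198.4] tilt 0.0 yawerr [-0. -0. -0.] F [1.2 1.4 1.2] q [ 39.2   9.8 -18.5   0.  -61.7  32.4] w 1.0
LID [('side', (np.float64(1.58), np.float64(0.63))), ('top', (np.float64(1.51), np.float64(0.17)))]
```

```bash
python3 -m handwheel '[[1,0,0.006,0,0,0,0],[1,0,0.006,0,0,0,0],[1,0,0.005,0,0,0,0]]';  python3 - <<'E'
from h import *
show();look('p2',('side','top'))
E
```

```text
clock: 7.6
position: [511.4, 158.4, 198.0]
ee_rot: [[0.949, -0.316, -0.001], [-0.316, -0.949, -0.0], [-0.0, 0.0, -1.0]]
contact_force: [-0.5, 0.5, -1.4]
width: 1.002
t 7.6 pos [511.4 158.4 198. ] case [ 21.2   0.8 198. ] tilt -0.0 yawerr [ 0.  0. -0.] F [-0.5  0.5 -1.4] q [ 38.2   8.9 -19.7  -0.  -61.4  33.4] w 1.0
LID [('side', (np.float64(1.47), np.float64(0.61))), ('top', (np.float64(1.4), np.float64(0.16)))]
```

View pics/p2_side.png

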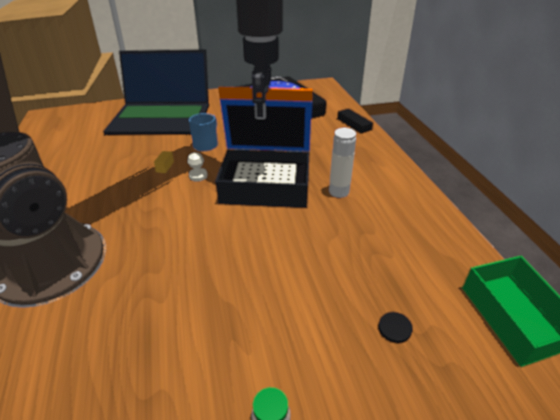

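View pics/p2_top.png

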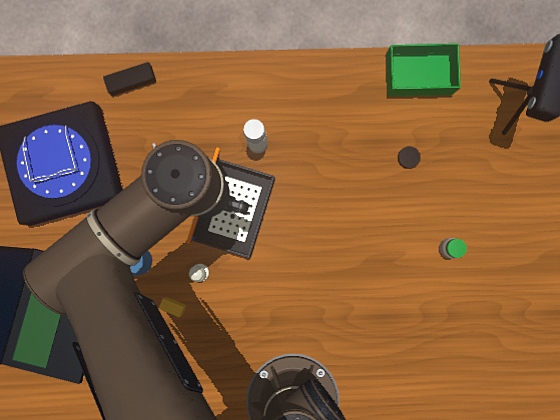

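```bash
python3 -m handwheel '[[1,0,-0.01,0,0,0,0],[1,0,-0.01,0,0,0,0]]';  python3 - <<'E'
from h import *
show();look('p3',('side','top'))
E
```

```text
clock: 7.9
position: [518.4, 178.5, 198.3]
ee_rot: [[0.949, -0.316, 0.0], [-0.316, -0.949, 0.0], [0.0, -0.0, -1.0]]
contact_force: [0.3, -0.1, 0.3]
width: 1.001
t 7.9 pos [518.4 178.5 198.3] case [ 42.5   0.5 198.3] tilt 0.0 yawerr [-0. -0. -0.] F [ 0.3 -0.1  0.3] q [ 39.5  10.1 -18.2   0.  -61.7  32.1] w 1.0
LID [('side', (np.float64(1.39), np.float64(0.64))), ('top', (np.float64(1.36), np.float64(0.21)))]
```

```bash
python3 -m handwheel '[[1,0,0,0,0,0,0],[1,0,0,0,0,0,0]]' | head -1;  python3 - <<'E'
from h import *
show();look('p4',('side','top'))
E
```

```text
clock: 8.2
t 8.2 pos [517.9 177.9 198. ] case [ 41.8   0.8 198. ] tilt -0.0 yawerr [-0.  0.  0.] F [-0.1  1.   0.3] q [ 39.5  10.  -18.3  -0.  -61.7  32.2] w 1.0
LID [('side', (np.float64(1.34), np.float64(0.62))), ('top', (np.float64(1.29), np.float64(0.22)))]
```

```bash
python3 -m handwheel '[[1,0,0,0,0,0,0],[1,0,0,0,0,0,0],[1,0,0,0,0,0,0]]' | head -1;  python3 - <<'E'
from h import *
show();look('p5',('side','top'))
E
```

```text
clock: 8.6
t 8.6 pos [518.  177.7 198.3] case [ 41.6   0.7 198.3] tilt 0.0 yawerr [-0. -0. -0.] F [ 0.2  0.3 -0.5] q [ 39.4  10.  -18.3   0.  -61.7  32.1] w 1.0
LID [('side', (np.float64(1.22), np.float64(0.64))), ('top', (np.float64(1.17), np.float64(0.32)))]
```

```bash
python3 -m handwheel '[[1,0,0,0,0,0,0],[1,0,0,0,0,0,0],[1,0,0,0,0,0,0],[1,0,0,0,0,0,0],[1,0,0,0,0,0,0]]' | head -1;  python3 - <<'E'
from h import *
show();look('p6',('side','top'));show()
E
```

```text
clock: 9.2
t 9.2 pos [518.  177.7 198.2] case [ 41.6   0.7 198.2] tilt -0.0 yawerr [ 0.  0. -0.] F [-0.2 -0.5 -0.5] q [ 39.4  10.  -18.3   0.  -61.7  32.1] w 1.0
LID [('side', (np.float64(1.16), np.float64(0.66))), ('top', (np.float64(1.13), np.float64(0.34)))]
t 9.3 pos [518.  177.8 198.2] case [ 41.7   0.7 198.2] tilt -0.0 yawerr [ 0.  0. -0.] F [-0.3 -0.7 -0.2] q [ 39.4  10.  -18.3  -0.  -61.7  32.1] w 1.0
```

View pics/p6_side.png

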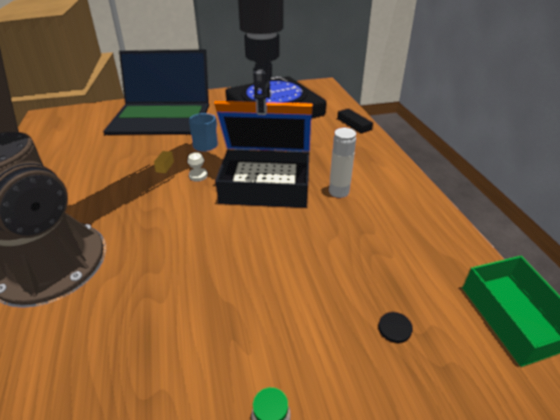

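View pics/p6_top.png

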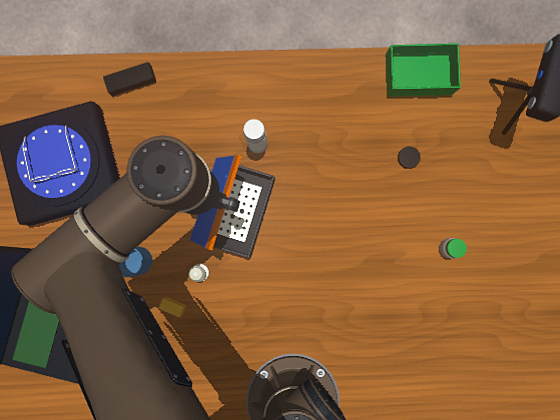

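```bash
cat >> h.py <<'E'
def tcp(th,t,k=35,dz=0):
    t=np.radians(t);E=lidpt(th,180,0,0)
    return np.array([E[0]+42.5*np.cos(t)+k*np.sin(t),0.5,E[2]+42.5*np.sin(t)-k*np.cos(t)+dz])
def tilt(th): return 55*(1-th/1.14)
def plan(ths,n,k=35):
    s=show();P=np.array(s['position']);R=np.array(s['ee_rot'])
    for th in ths:
        W=pts(CP,[tcp(th,tilt(th),k)])[0];R2=toolR(tilt(th));rv=Ro.from_matrix(R.T@R2).as_rotvec(degrees=True)
        Rm=R@Ro.from_rotvec(rv/2,degrees=True).as_matrix();d=Rm.T@(W-P)/1000
        print(round(th,3),'per row x%d'%n,(d/n).round(4),(rv/n).round(2));P,R=W,R2
E
python3 -c "
from h import *
plan(np.arange(1.14-.12,0,-.12),4)"
```

```text
t 9.3 pos [518.  177.8 198.2] case [ 41.7   0.7 198.2] tilt -0.0 yawerr [ 0.  0. -0.] F [-0.3 -0.7 -0.2] q [ 39.4  10.  -18.3  -0.  -61.7  32.1] w 1.0
1.02 per row x4 [0.0001 0.0038 0.0012] [ 1.45  0.   -0.  ]
0.9 per row x4 [-0.      0.004   0.0013] [ 1.45 -0.   -0.  ]
0.78 per row x4 [0.     0.0039 0.0014] [ 1.45 -0.    0.  ]
0.66 per row x4 [0.     0.0039 0.0015] [ 1.45  0.   -0.  ]
0.54 per row x4 [-0.      0.0038  0.0016] [ 1.45 -0.    0.  ]
0.42 per row x4 [0.     0.0038 0.0017] [ 1.45 -0.   -0.  ]
0.3 per row x4 [-0.      0.0037  0.0018] [1.45 0.   0.  ]
0.18 per row x4 [-0.      0.0037  0.0019] [ 1.45 -0.    0.  ]
0.06 per row x4 [-0.      0.0036  0.0019] [1.45 0.   0.  ]
```

```bash
python3 -m handwheel '[[1,0,0.004,0.001,1.45,0,0],[1,0,0.004,0.001,1.45,0,0],[1,0,0.004,0.001,1.45,0,0],[1,0,0.004,0.001,1.45,0,0],[1,0,0.004,0.001,1.45,0,0],[1,0,0.004,0.001,1.45,0,0]]' | head -1;  python3 - <<'E'
from h import *
look('q1',('side','top'));plan([.96,.84,.72],4)
E
```

```text
clock: 9.9
LID [('side', (np.float64(0.98), np.float64(0.62))), ('top', (np.float64(0.94), np.float64(0.26)))]
t 10.0 pos [510.  154.2 190.6] case [ 16.8   0.9 190.6] tilt 8.8 yawerr [ 0.   0.  -0.1] F [-1.  -0.5 -0.6] q [ 33.8   6.3 -21.8  -6.5 -55.2  41.1] w 1.0
0.96 per row x4 [ 0.0001 -0.0005  0.0004] [-0.02  0.   -0.02]
0.84 per row x4 [-0.      0.0039  0.0014] [ 1.45  0.   -0.  ]
0.72 per row x4 [-0.      0.0039  0.0015] [ 1.45 -0.   -0.  ]
```

Lid is following on the finger (≈0.96). Continue.

```bash
python3 -m handwheel '[[1,0,0.0035,0.002,1.45,0,0],[1,0,0.0035,0.0015,1.45,0,0],[1,0,0.0035,0.0015,1.45,0,0],[1,0,0.004,0.0015,1.45,0,0],[1,0,0.004,0.0015,1.45,0,0],[1,0,0.004,0.0015,1.45,0,0],[1,0,0.004,0.0015,1.45,0,0],[1,0,0.004,0.0015,1.45,0,0]]' | head -1;  python3 - <<'E'
from h import *
look('q2',('side','top'));plan([.72,.6,.48],4)
E
```

```text
clock: 10.8
LID [('side', (np.float64(0.73), np.float64(0.5))), ('top', (np.float64(0.7), np.float64(0.18)))]
t 10.9 pos [501.8 129.3 170.8] case [ -9.4   0.7 170.8] tilt 20.3 yawerr [ 0.   0.  -0.1] F [-0.8 -1.2 -1.4] q [ 23.8   4.5 -23.9 -19.8 -49.4  59. ] w 1.0
0.72 per row x4 [ 0.0001 -0.0002  0.0001] [-0.01  0.   -0.02]
0.6 per row x4 [0.     0.0038 0.0015] [1.45 0.   0.  ]
0.48 per row x4 [0.     0.0038 0.0016] [1.45 0.   0.  ]
```

View pics/q2_side.png

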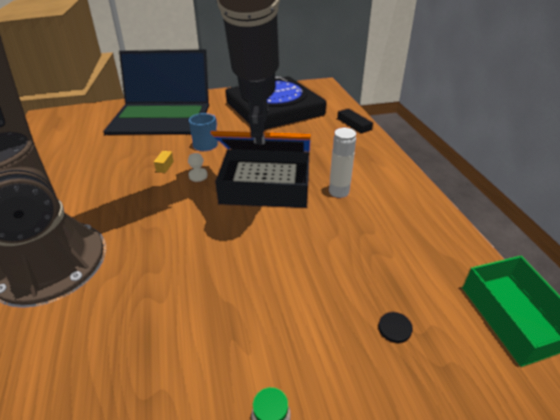

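Works as planned: the lip sits on the front finger at about 0.71 rad. Continue.

```bash
python3 -m handwheel '[[1,0,0.0035,0.0015,1.45,0,0],[1,0,0.004,0.0015,1.45,0,0],[1,0,0.004,0.0015,1.45,0,0],[1,0,0.004,0.0015,1.45,0,0],[1,0,0.004,0.0015,1.45,0,0],[1,0,0.0038,0.0016,1.45,0,0],[1,0,0.0038,0.0016,1.45,0,0],[1,0,0.0038,0.0016,1.45,0,0]]' | head -1;  python3 - <<'E'
from h import *
look('q3',('side','top'));plan([.48,.36,.24],4)
E
```

```text
clock: 11.7
LID [('side', (np.float64(0.46), np.float64(0.48))), ('top', (np.float64(0.49), np.float64(0.13)))]
t 11.8 pos [494.9 108.  146.2] case [-31.9   0.6 146.2] tilt 31.9 yawerr [ 0.   0.  -0.1] F [-0.2 -1.3 -1.4] q [  9.9   6.7 -23.4 -37.3 -50.   83.6] w 1.0
0.48 per row x4 [ 0.     -0.0003  0.0003] [-0.    0.01 -0.03]
0.36 per row x4 [0.     0.0037 0.0017] [ 1.45  0.   -0.  ]
0.24 per row x4 [-0.      0.0037  0.0018] [ 1.45 -0.   -0.  ]
```

View pics/q3_top.png

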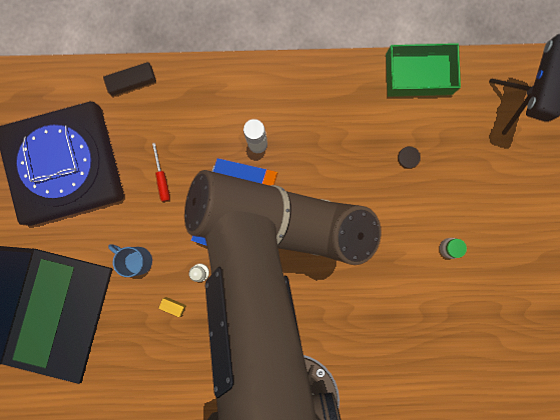

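View pics/q3_side.png

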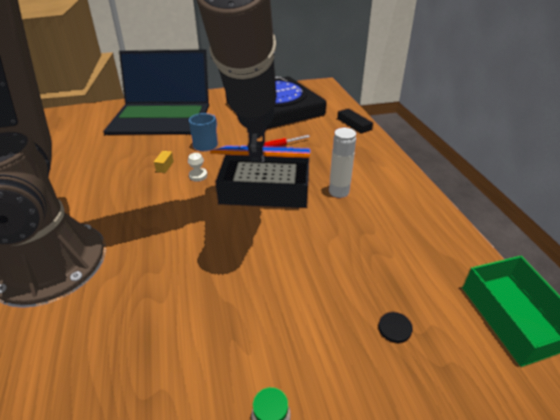

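```bash
python3 -m handwheel '[[1,0,0.0035,0.002,1.45,0,0],[1,0,0.0037,0.0018,1.45,0,0],[1,0,0.0037,0.0018,1.45,0,0],[1,0,0.0037,0.0018,1.45,0,0],[1,0,0.0037,0.0018,1.45,0,0],[1,0,0.0037,0.0018,1.45,0,0],[1,0,0.0037,0.0018,1.45,0,0]]' | head -1;  python3 - <<'E'
from h import *
look('q4',('side','top'));plan([.24,.12,0,-.06],8)
E
```

```text
clock: 12.5
LID [('side', (np.float64(0.26), np.float64(0.52))), ('top', (np.float64(0.29), np.float64(0.41)))]
t 12.6 pos [490.8  95.5 120.5] case [-45.    0.5 120.5] tilt 42.0 yawerr [ 0.   0.  -0.1] F [ 0.2  0.1 -1.6] q [ -3.1  12.1 -22.9 -51.7 -55.2 105.6] w 1.0
0.24 per row x8 [0.     0.0003 0.0004] [ 0.18  0.   -0.02]
0.12 per row x8 [0.     0.0018 0.0009] [ 0.72 -0.   -0.  ]
0 per row x8 [-0.      0.0018  0.001 ] [0.72 0.   0.  ]
-0.06 per row x8 [-0.      0.0009  0.0005] [ 0.36 -0.   -0.  ]
```

View pics/q4_side.png

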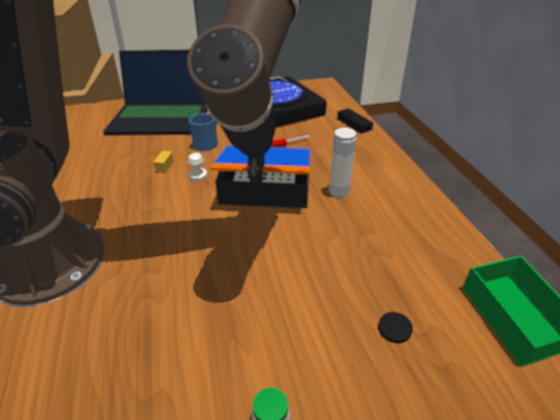

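```bash
python3 -m handwheel '[[1,0,0.002,0.0009,0.72,0,0],[1,0,0.002,0.0009,0.72,0,0],[1,0,0.002,0.0009,0.72,0,0],[1,0,0.002,0.0009,0.72,0,0],[1,0,0.0018,0.0009,0.72,0,0],[1,0,0.0018,0.0009,0.72,0,0],[1,0,0.0018,0.0009,0.72,0,0],[1,0,0.0018,0.0009,0.72,0,0]]' | head -1;  python3 - <<'E'
from h import *
look('q5',('side','top'));plan([.12,0,-.06],8)
E
```

```text
clock: 13.4
LID [('side', (np.float64(0.14), np.float64(0.6))), ('top', (np.float64(0.07), np.float64(0.66)))]
t 13.5 pos [488.7  90.5 104.9] case [-50.4   0.9 104.9] tilt 47.8 yawerr [ 0.   0.  -0.1] F [-0.1 -0.4 -2.3] q [ -9.9  16.4 -22.9 -58.5 -59.3 117.1] w 1.0
0.12 per row x8 [0.0001 0.0003 0.0004] [ 0.17  0.   -0.01]
0 per row x8 [-0.      0.0018  0.001 ] [0.72 0.   0.  ]
-0.06 per row x8 [-0.      0.0009  0.0005] [ 0.36 -0.   -0.  ]
```

View pics/q5_side.png

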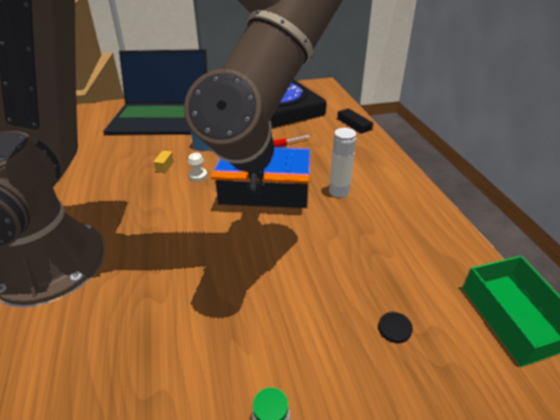

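```bash
python3 -m handwheel '[[1,0,0.002,0.0009,0.6,0,0],[1,0,0.002,0.0009,0.6,0,0],[1,0,0.002,0.0009,0.6,0,0],[1,0,0.002,0.0009,0.6,0,0],[1,0,0.0018,0.0009,0.6,0,0],[1,0,0.0018,0.0009,0.6,0,0],[1,0,0.0018,0.0009,0.6,0,0],[1,0,0.0018,0.0009,0.6,0,0]]' | head -1;  python3 - <<'E'
from h import *
look('q6',('side','top'));plan([0,-.06],8)
im=cv2.imread('pics/q6_side.png')[130:220,200:330];cv2.imwrite('pics/q6z.png',cv2.resize(im,None,fx=6,fy=6,interpolation=cv2.INTER_CUBIC))
E
```

```text
clock: 14.3
LID [('side', (np.float64(0.01), np.float64(0.36))), ('top', (np.float64(0.07), np.float64(0.05)))]
t 14.4 pos [487.6  86.4  88.8] case [-54.6   0.7  88.8] tilt 52.6 yawerr [-0.  -0.  -0.1] F [-0.4  0.  -1.9] q [-14.9  21.  -22.9 -63.  -62.9 126.1] w 1.0
0 per row x8 [0.     0.0002 0.0006] [ 0.3  -0.   -0.01]
-0.06 per row x8 [-0.      0.0009  0.0005] [ 0.36 -0.   -0.  ]
```

View pics/q6z.png

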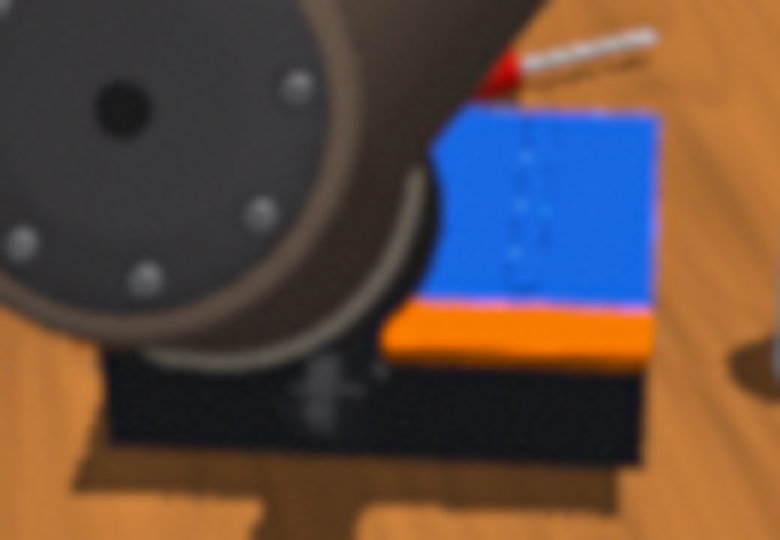

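```bash
python3 -m handwheel '[[1,0,0.001,0.0004,0,0,0],[1,0,0.001,0.0004,0,0,0],[1,0,0.001,0.0004,0,0,0],[1,0,0.001,0.0004,0,0,0],[1,0,0.001,0.0004,0,0,0],[1,0,0.001,0.0004,0,0,0],[1,0,0.001,0.0004,0,0,0],[1,0,0.001,0.0004,0,0,0]]' | head -1;  python3 -c "
from h import *
show()"; python3 -m handwheel '[[1,0,0.001,0.0004,0,0,0],[1,0,0.001,0.0004,0,0,0],[1,0,0.001,0.0004,0,0,0],[1,0,0.001,0.0004,0,0,0],[1,0,0.001,0.0004,0,0,0]]' | head -1; python3 - <<'E'
from h import *
look('q7',('side','top'));show()
im=cv2.imread('pics/q7_side.png')[130:220,200:330];cv2.imwrite('pics/q7z.png',cv2.resize(im,None,fx=6,fy=6,interpolation=cv2.INTER_CUBIC))
E
```

```text
clock: 15.2
t 15.2 pos [487.   84.5  81. ] case [-56.6   0.7  81. ] tilt 52.6 yawerr [-0. -0. -0.] F [0.1 0.6 0.1] q [-15.3  21.9 -23.1 -63.3 -62.6 127.4] w 1.0
clock: 15.7
LID [('side', (np.float64(0.01), np.float64(0.33))), ('top', (np.float64(0.07), np.float64(0.04)))]
t 15.8 pos [486.4  83.1  75.7] case [-58.1   0.8  75.7] tilt 52.6 yawerr [ 0.  0. -0.] F [-0.3  0.3 -0.9] q [-15.6  22.6 -23.2 -63.5 -62.5 128.2] w 1.0
```

View pics/q7z.png

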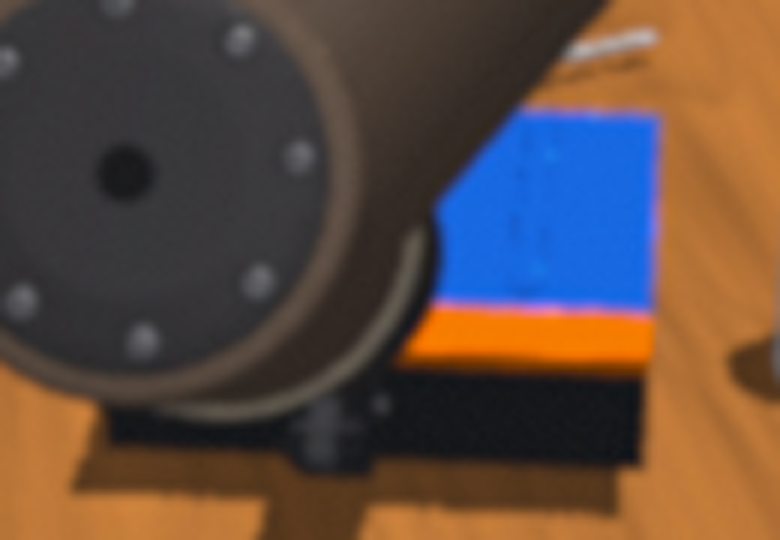

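```bash
python3 -m handwheel '[[1,0,0,-0.01,0,0,0],[1,0,0,-0.02,0,0,0],[1,0,0,-0.03,0,0,0],[1,0,0,-0.03,0,0,0],[1,0,0,-0.03,0,0,0],[1,0,0,-0.04,0,0,0],[1,0,0,-0.04,0,0,0],[1,0,0,-0.03,0,0,0],[1,0,0,0,0,0,0]]' | head -1; python3 - <<'E'
from h import *
look('q8',('side','top'));show()
im=cv2.imread('pics/q8_side.png')[130:220,200:330];cv2.imwrite('pics/q8z.png',cv2.resize(im,None,fx=6,fy=6,interpolation=cv2.INTER_CUBIC))
E
```

```text
clock: 16.7
LID [('side', (np.float64(0.01), np.float64(0.49))), ('top', (np.float64(0.07), np.float64(0.05)))]
t 16.8 pos [428.4 -91.4 216.5] case [-242.     0.8  216.5] tilt 52.6 yawerr [-0.  -0.2 -0. ] F [-0.8  0.6 -0.3] q [-33.9  13.2 -13.6 -50.2 -85.  120.4] w 1.0
```

View pics/q8_side.png

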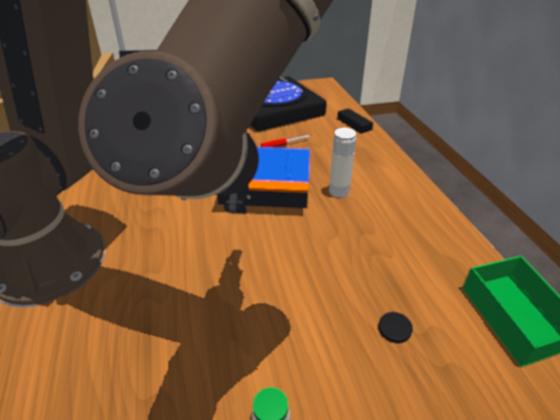

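View pics/q8_top.png

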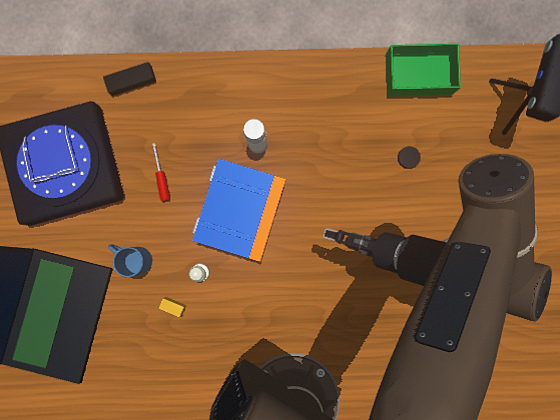

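```bash
python3 - <<'E'
from h import *
# lip edges in pictures vs model, lid 0 / 0.025
for f,n in(('q7','side'),('q8','side'),('q8','top')):
    im=cv2.cvtColor(cv2.imread(f'pics/{f}_{n}.png'),cv2.COLOR_BGR2RGB);h=cv2.cvtColor(im,cv2.COLOR_RGB2HSV);m=(h[...,1]>200)&(h[...,0]>5)&(h[...,0]<20)&(h[...,2]>110)
    if n=='side':
        for u in(285,300):print(f,n,u,np.where(m[150:220,u])[0]+150)
    else:
        for v in(190,250):print(f,n,v,np.where(m[v,230:300])[0]+230)
for th in(0,.025,.05):print(th,proj('side',pts(CP,[lidpt(th,180,-90,8),lidpt(th,150,-90,8)])).round(1).tolist(),proj('top',pts(CP,[lidpt(th,180,-90,8)])).round(1).tolist())
a=cv2.imread('pics/top0.png').astype(int);b=cv2.imread('pics/q8_top.png').astype(int)
for k,(u,v) in dict(can=(254,129),ball=(199,272),mug=(130,262),cap=(409,157),scr=(160,175),gb=(172,308)).items():
    w=np.abs(a-b)[v-16:v+17,u-16:u+17].max(2);print(k,(w>60).sum())
a=cv2.imread('pics/side0.png').astype(int);b=cv2.imread('pics/q8_side.png').astype(int);print('jar',(np.abs(a-b)[385:420,250:292].max(2)>60).sum())
s=show()
E
```

```text
q7 side 285 [183 184 185 186 187 188 189 190]
q7 side 300 [183 184 185 186 187 188 189 190 191]
q8 side 285 [183 184 185 186 187 188 189 190]
q8 side 300 [183 184 185 186 187 188 189 190 191]
q8 top 190 [270 271 273 281]
q8 top 250 [252 253 254 255 256 257 258 259 260 261]
0 [[298.3, 189.5], [298.8, 181.8]] [[283.0, 186.2]]
0.025 [[298.4, 187.8], [298.9, 180.4]] [[282.9, 186.0]]
0.05 [[298.4, 186.1], [298.9, 179.0]] [[282.7, 185.7]]
can 0
ball 0
mug 0
cap 0
scr 11
gb 0
jar 0
t 16.8 pos [428.4 -91.4 216.5] case [-242.     0.8  216.5] tilt 52.6 yawerr [-0.  -0.2 -0. ] F [-0.8  0.6 -0.3] q [-33.9  13.2 -13.6 -50.2 -85.  120.4] w 1.0
```

```bash
python3 -m handwheel '[[1,0,0,0,0,0,0],[1,0,0,0,0,0,0],[1,0,0,0,0,0,0]]' | head -2; python3 -c "
from plant import r
print(r.hand_in())"
```

```text
clock: 17.1
position: [428.6, -89.6, 215.2]
the job is handed in; nothing more can be done
None
```

The lid is shut, and I handed the job in at about 17 s of the 53 s allowed; no verdict was reported.

**What I did:** I put the open gripper over the lid's edge with a finger on each side and pushed with the rear finger to about 1.43 rad. I then backed that finger off. The lid fell freely at about 0.2–0.4 rad/s (estimated from pictures) and landed on the front finger at about 1.14 rad. I lowered it on that finger at about 0.3 rad/s, then about 0.15 rad/s near the rim, until the lip rested. The finger then dropped about 12 mm clear of the lip and I withdrew along the tool axis. The lid was caught on the inner (pad) side of the front finger, not on its back as the task words it.

**Last checks:**
- **Lid:** in the side picture the lip sits where the model puts a fully shut lid, and it did not move between the last two pictures.
- **Contact:** the TCP was more than 130 mm in front of the lip and about 215 mm above the bench. Measured forces were under 1 N, which is noise level.
- **Bystanders:** the pictures show no change for the can, ball, mug, lens cap, gauge block and jar. The screwdriver patch differed in 11 pixels, probably because the open lid and its shadow were beside it in the first picture.

**Disagreements:**
- **Case position:** the two cameras put the case about 7 mm apart, so I used a position between them.
- **Lid angle:** the side and top readings differed by up to 0.07 rad. Once the lid was shut, the top-camera fit was unusable, with a match score of about 0.05, so the shut check rests on the side camera.
- **Carrying force:** it was too close to sensor noise to measure well. The catch is confirmed by the lid stopping on the finger and then following it down in the pictures.

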